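Re-seat and screw home the pour lid of a ballast jar in a sloping rack

ROBOT

A 7-joint arm with a two-finger parallel gripper is mounted at the origin on a cart in front of the work surface, level with it; the furniture and walls round the work are solid. World frame = base frame: x ahead of the robot, y to its left, z up, the work surface at z = 0. Lengths are in m, angles in rad, forces in N, time in s.
With the tool pointing down it reaches from about 0.35 to 0.9 m from the base axis. Payload 8.1 kg.
Tool frame: the origin (TCP) lies midway between the tips of the shut fingers; the grasp point (between the pads) lies arm.grasp_offset behind it (arm.grasp_offset is the distance from the TCP to the grasp point, in m); z points along the fingers, y is the line along which they close (so a half turn about z gives the same grasp; the last joint's range is limited). The gripper opens to 92 mm and grips with 3 to 60 N. Pads are 19 mm wide; open, the fingers measure 130 mm over their backs; the gripper's body (75 mm by 190 mm) begins 47 mm behind the grasp point.
Start: joints at [-1.291, 0.434, 0.025, 1.573, -0.012, 1.134, -0.075], TCP at [0.233, 0.58, 0.227] pointing down, gripper open.
Joint ranges: [-2.62, 2.62], [-0.44, 2.09], [-1.27, 1.32], [0.08, 2.57], [-1.32, 4.46], [0.12, 2], [-2.74, 2.74]. Speed limits (rad/s): [2.22, 2.22, 3.01, 3.01, 3.14, 3.14, 3.14].

INTERFACE

Orientations are given as a rotation vector (axis times angle).
In Python, from cell import observe, imaging, arm gives the robot as it stands.
- The arm moves only by the tool apply_moves, never from a script. Its argument "commands" is a list of rows, each a list of 5 numbers: the opening in per cent of the stroke, from 0 (shut) to 100 (fully open), then the shift along the world's x, y, z in units of 0.06 m (1.0 is 0.06 m), then the turn about the world's z in units of 0.5 rad (1.0 is 0.5 rad). A call has 1 to 12 rows; each row shifts and turns the commanded pose from where the row before left it; what a row does not reach is not made up. A row lasts 1/8 s, in which the tool goes at most 62.5 mm and 10.7 degrees, less where a joint would pass 70% of its speed; a pose out of reach is approached as far as the arm can. A call with a number of a shift or a turn outside -1 to 1 is refused whole. A call with a gripper value outside its range is refused whole. The fingers move at their own pace and stop on an object; "newtons" is the grip in N (left out, the last holds). Time passes only in rows, so rows that do not move let the fingers close. It gives the time, the measured TCP pose, the force, the opening and the grip force at its end, in the units of the state.
- observe(): the state, without advancing time (a new reading comes with each control period).
- imaging.get_image(name): name is "scene" or "side" or "wrist"; returns (picture, depth): 400x640x3 uint8, red, green, blue; 400x640 float32, m along the optical axis (not along the pixel's ray), 0 where there is no reading.
- imaging.camera_params(name): a dict with "camera_matrix" (3x3 intrinsics, pixels), "origin" and "rotation" of the camera in the world; the wrist camera has in their place "tool_from_camera" (4x4, takes a point from camera to tool coordinates, whose origin is the TCP and whose axes are the flange's). Camera axes: x right, y up, looking along -z (the intrinsics and any distortion apply to the point x, -y, -z); pixel columns grow to the right and rows downward; lengths in m; the calibration is good to about 2 mm. A picture is of the moment at which its call begins: read the wrist's pose just before it. camera_params takes no time and is no camera call.
- arm.sign_off(): hands the job in; it is judged then, once.
The state is a dict: "clock": time; "joints": joint angles; "dq": joint speeds; "joint_efforts": joint torques, N m; "position": TCP position; "ee_rot": TCP orientation; "force": force on the tool from outside, world axes, zero at the start; "ft_torque": the same for the moment, N m; "width": opening from 0.0 (shut) to 1.0 (fully open); "gripper_force": force on a finger pad.
Only numpy, scipy, OpenCV 4.12 (cv2) and the standard library are available. Lean on these libraries where they do the work, as an engineer would, in place of code of your own. Each camera call takes 0.05 s, during which the arm holds its last target. There are 200 camera calls.

TASK

One of the two white ballast jars in the sloping plywood rack has only had its black screw lid laid on: it sits proud on top of the thread with its spout off to one side. Turn that lid backwards (anticlockwise seen from above) until it drops into the thread, then screw it down clockwise fully home, so that its spout points straight down the slope to the front like the one on the jar beside it, and let go. Leave the paint tinlets beside the rack standing where they are.

Things in the scene. Friction and masses are not known exactly. Their poses are not given: they have to be found in the camera images.
- jar: White square plastic jar (60 x 60 mm, 78 mm to the shoulder), held fast in the rack, leaning 30 degrees from vertical towards the front. Origin: centre of its foot. z: the jar's axis, from foot up through the mouth; x: up the slope to the rear; -x: down the slope to the front; y: to the left as seen from the front. The shut jar beside it, 104 mm away, is the same height. Neither moves.
- jar_mouth (a point): Centre of the jar's round mouth, at the neck's rim; same axes as the jar. The neck (41 mm) has a right-hand thread with 3 starts: 22 mm of travel a full turn, 120 degrees between starts, ridges 2.8 mm thick, 1.5 mm axial play once engaged, upper ends of the ridges 3.5 mm below the rim. The rim is at z = 108.5 mm in the jar's frame.
- lid_grip (a point): Centre of the loose black screw lid, half-way up, on its axis: a ribbed round cap 56 mm across and 19 mm high (skirt's edge 9.5 mm below this point, flat top 9.5 mm above). z: its axis, up; -x: towards its spout. Three lugs inside, 45 g. In the jar's frame its z is 102 mm when home, 110 to 112 mm as found. Turning it back raises it along the thread until it drops.
- lid_spout (a point): Outer end of the lid's grey flip-top spout, a bar 18 mm wide and 6 mm high on the lid's top, from the middle to the rim: 26 mm from the lid's axis, 12 mm above the lid's centre. As found it lies 25 to 70 degrees anticlockwise (from above) of the front (-x of the jar). Turned back to about 100 degrees, the lid can sink 6 to 7 mm under light pressure; home and tight, the spout is at the front.
- paint_a: Enamel paint tinlet standing loose on the worktop beside the rack, 28 mm across, 32 mm high; origin at the centre of its underside. Not to be disturbed.
- paint_b: A second such tinlet, 28 mm across, 32 mm high; origin at the centre of its underside. Not to be disturbed.
Not all that is in view belongs to the job. Of the things shaped like the part that bears lid_grip, the black one is meant.

How it is judged:
On the way:
1. the lid, turned back past the thread start behind it, has dropped into the thread (z of lid_grip in the frame of jar below 0.10945 m and y of lid_spout in the frame of jar below -0.018 m and x of lid_spout in the frame of jar above -0.0068 m and angle between the z axis of lid_grip and the z axis of jar, either way round below 0.1 rad), for 0.1 s.
At the end, for the whole second after the job is handed in: The lid is down on the neck's rim to within 1.2 mm, square on the jar to within 3.4 degrees, its spout points down the slope to within 20 degrees, and it is released and at rest (z of lid_grip in the frame of jar below 0.10325 m and x of lid_spout in the frame of jar below -0.0246 m and angle between the z axis of lid_grip and the z axis of jar, either way round below 0.06 rad and distance between lid_grip and jar_mouth below 0.012 m); the robot touches nothing.
It fails at once if a paint tinlet beside the rack is shoved more than 30 mm or knocked over (distance of any of paint_a, paint_b from where it was at the start of the episode above 0.03 m or angle between any of paint_a, paint_b's own z axis and vertical above 0.6 rad).
It also fails if it takes over 48 s, if anything falls off the work surface, if the arm or the gripper's body presses on something with over 40 N, if the wrist force passes 120 N, or if a joint passes its speed limit or range.

## Working session

There is one attempt and no reset: what is moved stays moved. The work goes in short steps, Python scripts to look and compute and a tool call to move; the robot and the scene stay as the last step left them, time stands still between calls to the robot, and variables do not carry over. Pictures are saved under pics/ and viewed, at most 10 in all, crops included, and the job is handed in when it is done.

Besides the shell and the picture viewer there is one more tool, called after ">>>" as name(argument=value, ...), one argument or row to a line, values as JSON. apply_moves: Moves the arm, as the interface text tells. Its arguments: {"type":"object","properties":{"commands":{"type":"array"},"newtons":{"type":"number"}},"required":["commands"]}

```bash
ls; mkdir -p pics
python3 - <<'E'
from cell import observe, imaging, arm
import cv2, numpy as np
print(observe(), arm.grasp_offset)
for n in ["scene","side"]:
    p,d=imaging.get_image(n); cv2.imwrite(f"pics/{n}0.png",p[:,:,::-1]); np.savez(f"/tmp/{n}0",p=p,d=d); print(n,imaging.camera_params(n))
print(imaging.camera_params("wrist"))
E
```

```text
pics
{'clock': 0.0, 'joints': array([-1.29062641,  0.43519227,  0.0249961 ,  1.57411297, -0.01159952,
        1.13400834, -0.07508712]), 'dq': array([-0.00090045,  0.00144763,  0.00019324, -0.00045309, -0.00030557,
       -0.00140576,  0.00023343]), 'joint_efforts': array([-4.89170475e-05, -6.67852163e+01,  9.84220840e-01, -3.14459896e+01,
       -6.07630145e-02,  4.27778217e-02,  1.56501196e-04]), 'position': array([0.23330354, 0.57925882, 0.2259582 ]), 'ee_rot': array([-5.97681420e-01, -3.08406237e+00,  2.46414937e-03]), 'force': array([-0.06972723, -0.79403645,  0.65329584]), 'ft_torque': array([-0.00015304, -0.00882294,  0.04955519]), 'gripper_force': 0.0, 'width': 1.000436847736005} 0.0188
scene {'camera_matrix': array([[455.67915692,   0.        , 318.31620034],
       [  0.        , 455.67915692, 203.32266854],
       [  0.        ,   0.        ,   1.        ]]), 'origin': array([ 0.1133441 , -0.45208821,  0.49155181]), 'rotation': array([ 1.07945912, -0.35251876, -0.60657579])}
side {'camera_matrix': array([[401.80834304,   0.        , 318.46340105],
       [  0.        , 401.80834304, 200.73277465],
       [  0.        ,   0.        ,   1.        ]]), 'origin': array([0.17120546, 0.83864167, 0.39421298]), 'rotation': array([ 0.41978999, -1.52640582, -2.21379262])}
{'camera_matrix': array([[334.79633141,   0.        , 317.52936037],
       [  0.        , 334.79633141, 200.94315859],
       [  0.        ,   0.        ,   1.        ]]), 'tool_from_camera': array([[ 3.36435644e-04,  9.57966802e-01,  2.86878884e-01,
         7.81797019e-02],
       [ 9.99999376e-01, -6.27837985e-04,  9.23778386e-04,
         1.22917813e-03],
       [ 1.06506249e-03,  2.86878394e-01, -9.57966415e-01,
        -1.58861281e-01],
       [ 0.00000000e+00,  0.00000000e+00,  0.00000000e+00,
         1.00000000e+00]])}
```

View pics/scene0.png

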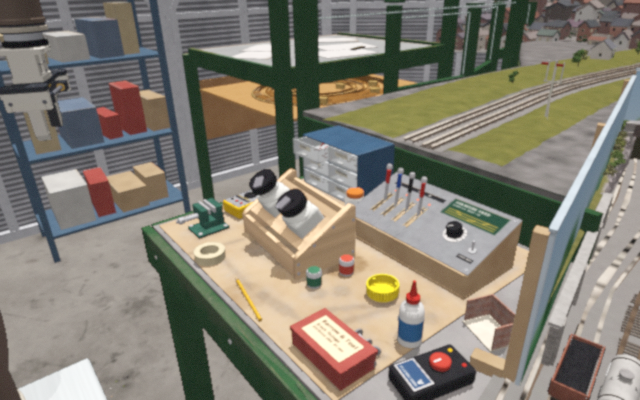

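View pics/side0.png

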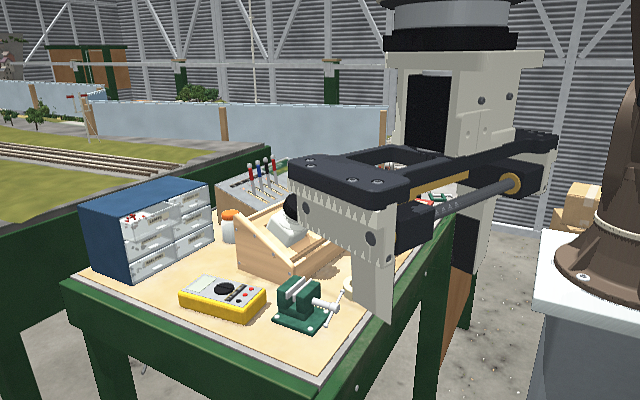

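The scene view shows the rack with two black-lidded jars at about (263,182) and (291,205). The green and red tinlets are at (314,275) and (346,264). The gripper blocks part of the side view. Next I'll get points from depth and a close crop.

```bash
cat > h.py <<'E'
from cell import observe, imaging, arm
import cv2, numpy as np
from scipy.spatial.transform import Rotation as R
def cam(n):
    c=imaging.camera_params(n); K=c["camera_matrix"]
    if n=="wrist":
        s=observe(); T=np.eye(4); T[:3,:3]=R.from_rotvec(s["ee_rot"]).as_matrix(); T[:3,3]=s["position"]
        T=T@c["tool_from_camera"]; return K,T[:3,3],T[:3,:3]
    return K,np.array(c["origin"]),R.from_rotvec(c["rotation"]).as_matrix()
def cloud(n):
    K,o,M=cam(n); p,d=imaging.get_image(n)
    v,u=np.mgrid[:400,:640]
    P=np.stack([(u-K[0,2])/K[0,0]*d,-(v-K[1,2])/K[1,1]*d,-d],-1)
    return p,d,P@M.T+o
E
python3 - <<'E'
from h import *
p,d,W=cloud("scene")
cv2.imwrite("pics/s1.png",cv2.resize(p[155:300,225:385,::-1],None,fx=5,fy=5,interpolation=cv2.INTER_CUBIC)[:600,:800])
np.set_printoptions(precision=3,suppress=True)
for u,v in [(263,182),(291,203),(275,192),(301,217),(314,270),(346,258),(240,230),(300,268),(355,235),(292,178)]: print(u,v,p[v,u],W[v,u])
E
```

```text
263 182 [64 61 65] [0.529 0.265 0.139]
291 203 [46 42 47] [0.524 0.163 0.132]
275 192 [179 176 172] [0.549 0.256 0.114]
301 217 [180 178 174] [0.535 0.149 0.106]
314 270 [ 92 159 122] [0.514 0.087 0.032]
346 258 [245 113  91] [0.582 0.079 0.033]
240 230 [234 208 172] [0.511 0.352 0.   ]
300 268 [148 122  97] [0.505 0.117 0.025]
355 235 [163 138 108] [0.629 0.105 0.052]
292 178 [146 120  94] [0.636 0.32  0.1  ]
```

View pics/s1.png

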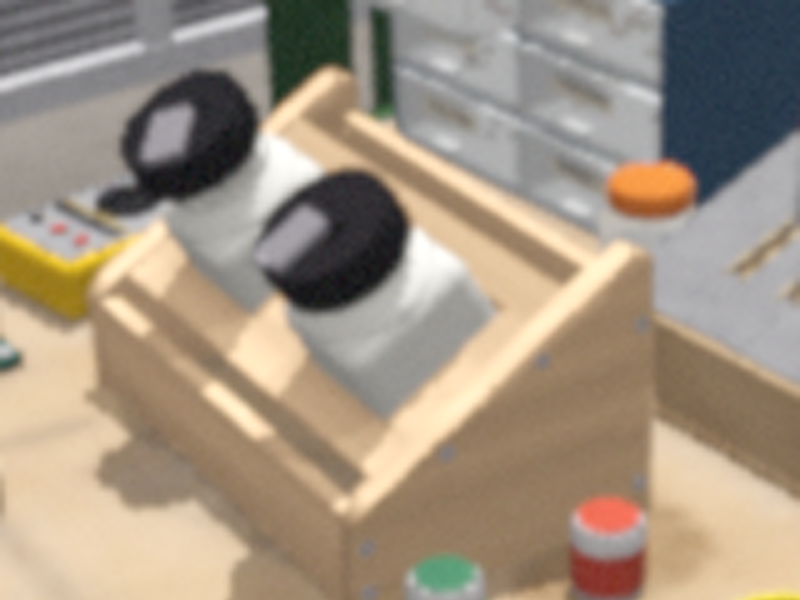

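The left jar (far one, lid near (0.53, 0.265, 0.13)) has its spout off line, while the right jar's spout runs down the slope. I'll move above it for a close wrist look.

>>> apply_moves(
  commands=[
    [100, 0, 0, 1, 0],
    [100, 0, -0.5, 0.8, 0],
    [100, 0.5, -0.9, 0, 0],
    [100, 0.7, -0.9, 0, 0],
    [100, 0.7, -0.9, 0, 0],
    [100, 0.7, -0.9, 0, 0],
    [100, 0.7, -0.9, 0, 0],
    [100, 0.6, -0.2, 0, 0],
    [100, 0, 0, 0, 0],
    [100, 0, 0, 0, 0],
  ],
)

```text
clock: 1.4
position: [0.4523, 0.2869, 0.3344]
ee_rot: [-0.597, -3.083, 0.001]
force: [1.1, 0.9, 0.2]
width: 1.0
gripper_force: 0.0
```

Run:
```python
from h import *
np.set_printoptions(precision=3,suppress=True)
print(observe()["position"],observe()["ee_rot"])
p,d,W=cloud("wrist"); cv2.imwrite("pics/w1.png",p[:,:,::-1]); np.savez("/tmp/w1",p=p,W=W)
p,d,W=cloud("side"); np.savez("/tmp/side1",p=p,W=W); cv2.imwrite("pics/side1.png",p[:,:,::-1])
```

```text
[0.452 0.287 0.334] [-0.597 -3.083  0.001]
```

View pics/w1.png

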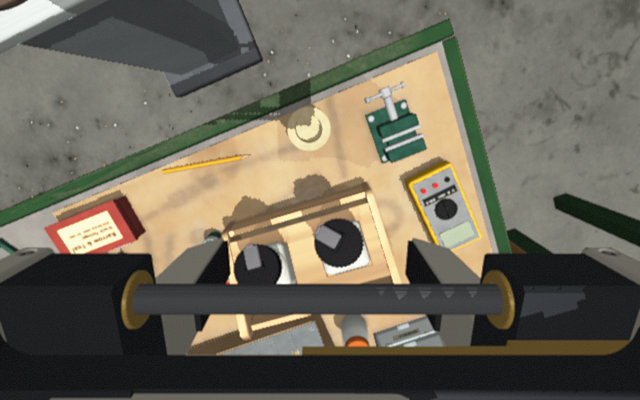

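The wrist view shows the loose lid at (338,243) with its spout to the upper left. The shut lid at (257,265) has its spout straight to the front. Next I'll measure the lid planes, centres and spout directions.

```bash
cat > m.py <<'E'
from h import *
np.set_printoptions(precision=4,suppress=True)
def fit(p,W,c,rad=34):
    # c: pixel centre guess; dark lid pixels
    v,u=np.mgrid[:400,:640]; g=p.astype(int); mx=g.max(2); sat=mx-g.min(2)
    near=(np.hypot(u-c[0],v-c[1])<rad)&(W[...,2]>.06)&(W[...,2]<.25)
    m=near&(mx<75)
    n,l,s,_=cv2.connectedComponentsWithStats(m.astype(np.uint8)); k=1+np.argmax(s[1:,4]); m=l==k
    P=W[m]
    return m,P,near,mx,sat
def lid(p,W,c,rad=34,tol=.0015):
    m,P,near,mx,sat=fit(p,W,c,rad)
    rng=np.random.default_rng(0); best=0
    for _ in range(400):
        a,b,e=P[rng.choice(len(P),3,False)]; n=np.cross(b-a,e-a)
        if np.linalg.norm(n)<1e-7: continue
        n/=np.linalg.norm(n); n*=np.sign(n[2]); 
        if not .75<n[2]<.95: continue
        q=(abs((P-a)@n)<tol)
        if q.sum()>best: best=q.sum(); Q=P[q]
    c0=Q.mean(0); n=np.linalg.svd(Q-c0)[2][2]; n*=np.sign(n[2])
    ex=np.cross(n,[0,0,1.]);ex/=np.linalg.norm(ex);ey=np.cross(n,ex)
    hull=cv2.convexHull(np.c_[(Q-c0)@ex,(Q-c0)@ey].astype(np.float32)*1000)
    (a,b),r=cv2.minEnclosingCircle(hull); C=c0+ex*a/1e3+ey*b/1e3
    V=W[near&(mx>=80)&(sat<50)]; h=(V-C)@n
    S=V[(h>.002)&(h<.012)&(np.linalg.norm(V-C,axis=1)<.034)]
    print("dark",len(P),"plane",len(Q),"C",C,"n",n,"tilt",np.degrees(np.arccos(n[2])),"az",np.degrees(np.arctan2(n[1],n[0])),"r",r)
    if len(S): d=S.mean(0)-C; print(" spout n",len(S),"dir",d,"az",np.degrees(np.arctan2(d[1],d[0])))
    return C,n,S
if __name__=="__main__":
    z=np.load("/tmp/w1.npz")
    for c in [(338,243),(257,265)]: lid(z["p"],z["W"],c)
    z=np.load("/tmp/w1.npz"); p,W=z["p"],z["W"]
    m=(abs(W[...,2]-.0)<.004);
E
python3 m.py
```

```text
dark 1402 plane 1217 C [0.532 0.281 0.14 ] n [-0.4982  0.0316  0.8665] tilt 29.94766494755489 az 176.36784699833993 r 27.227554321289062
 spout n 374 dir [-0.0118 -0.0088  0.0004] az -143.18784840389964
dark 1168 plane 929 C [0.5288 0.1776 0.1333] n [-0.4989  0.0452  0.8655] tilt 30.064515586000823 az 174.82172238091275 r 27.545703887939453
 spout n 349 dir [-0.0142  0.001  -0.0014] az 176.07231148971175
```

View pics/side1.png

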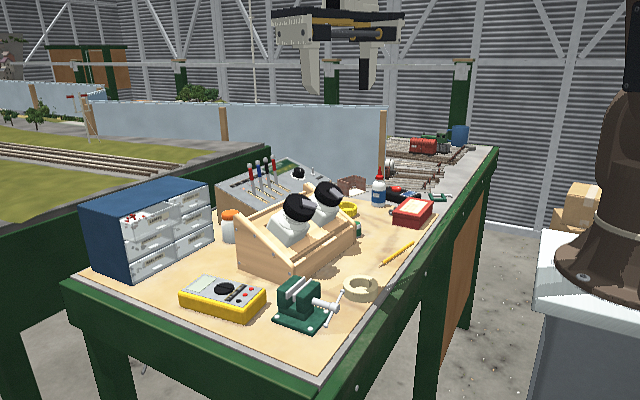

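The fit is consistent: tilt 30°, lids 104 mm apart, loose lid about 8 mm proud, spout about 45° anticlockwise. I'll grip the lid across its horizontal diameter and ratchet in short yaw strokes. First I'll check clearance to the rack's side wall.

Run:
```python
from h import *
np.set_printoptions(precision=3,suppress=True,linewidth=150)
print(observe()["joints"])
for f in ["/tmp/w1.npz","/tmp/side1.npz"]:
    W=np.load(f)["W"].reshape(-1,3)
    for y in np.arange(.31,.38,.008):
        r=[]
        for x in (.50,.52,.54,.56,.58):
            s=W[(abs(W[:,0]-x)<.01)&(abs(W[:,1]-y)<.004)&(W[:,2]<.2)]; r.append(s[:,2].max() if len(s) else -1)
        print(round(y,3),np.array(r))
```

```text
[-0.84   0.212  0.217  1.631 -0.047  1.304  0.575]
0.31 [0.002 0.138 0.144 0.108 0.11 ]
0.318 [0.002 0.054 0.067 0.078 0.09 ]
0.326 [0.002 0.055 0.066 0.079 0.092]
0.334 [0.002 0.057 0.069 0.08  0.093]
0.342 [0.003 0.057 0.067 0.074 0.002]
0.35 [0.002 0.003 0.002 0.002 0.003]
0.358 [0.002 0.003 0.002 0.002 0.002]
0.366 [0.002 0.002 0.002 0.002 0.002]
0.374 [0.011 0.002 0.002 0.002 0.003]
0.31 [-1.     0.139  0.142  0.108  0.111]
0.318 [-1.     0.055  0.067  0.078  0.089]
0.326 [-1.     0.054  0.067  0.08   0.092]
0.334 [-1.     0.058  0.069  0.08   0.092]
0.342 [-1.     0.057  0.066  0.069  0.06 ]
0.35 [-1.    -1.     0.002  0.002  0.002]
0.358 [-1.    -1.     0.002  0.002  0.002]
0.366 [-1.     0.002  0.003  0.001 -1.   ]
0.374 [-1.     0.001  0.002 -1.    -1.   ]
```

>>> apply_moves(
  commands=[
    [85, 0.7, -0.1, -0.5, 0],
    [80, 0.7, 0, -0.8, 0],
    [80, 0, 0, -0.8, 0],
    [80, 0, 0, -0.6, 0],
    [80, 0, 0, -0.4, 0],
    [80, 0, 0, -0.3, 0],
    [80, 0, 0, -0.14, 0],
    [80, 0, 0, 0, 0],
    [80, 0, 0, 0, 0],
  ],
  newtons=8,
)

```text
clock: 2.62
position: [0.5365, 0.2809, 0.1242]
ee_rot: [0.597, 3.083, 0.002]
force: [0.5, 0.4, -0.2]
width: 0.799
gripper_force: 0.0
```

>>> apply_moves(
  commands=[
    [50, 0, 0, -0.03, 0],
    [50, 0, 0, 0, 0],
    [50, 0, 0, 0, 0],
    [50, 0, 0, 0, 0],
  ],
  newtons=8,
)

```text
clock: 3.12
position: [0.5362, 0.2804, 0.1217]
ee_rot: [0.598, 3.084, 0.0]
force: [-0.3, 0.2, 1.4]
width: 0.622
gripper_force: 8.0
```

>>> apply_moves(
  commands=[
    [50, 0, 0, 0, 0.24],
    [50, 0, 0, 0, 0.24],
    [50, 0, 0, 0, 0.24],
    [50, 0, 0, 0, 0],
  ],
)

```text
clock: 3.62
position: [0.5356, 0.2785, 0.1215]
ee_rot: [-0.035, -3.14, 0.003]
force: [-3.8, -4.7, 4.9]
width: 0.614
gripper_force: 8.0
```

```bash
cat > look.py <<'E'
import sys
from m import *
Xj=np.array([.864,-.060,.5]);Yj=np.array([.07,.998,0]);Zj=np.array([-.499,.035,.866])
F=np.array([.536,.281,.1332]) # home lid top centre
s=observe(); print("tcp",s["position"],"toolY az",np.degrees(np.arctan2(*R.from_rotvec(s["ee_rot"]).as_matrix()[[1,0],1])),"w",s["width"],"j7",s["joints"][6],"F",s["force"])
for n in sys.argv[1:]:
    p,d,W=cloud(n); cv2.imwrite(f"pics/{n}_{s['clock']:.2f}.png",p[:,:,::-1])
    g=p.astype(int);mx=g.max(2);sat=mx-g.min(2); L=(W-F)@np.c_[Xj,Yj,Zj]
    near=(np.hypot(L[...,0],L[...,1])<.027)&(L[...,2]>-.006)&(L[...,2]<.025)&(W[...,2]>0.05)
    a=L[near&(mx<75)]; b=L[near&(mx>90)&(sat<45)&(np.hypot(L[...,0],L[...,1])<.027)]
    if len(a)>30:
        A=np.c_[a[:,:2],np.ones(len(a))]; co=np.linalg.lstsq(A,a[:,2],rcond=None)[0]
        r=abs(a[:,2]-A@co)<.002; co=np.linalg.lstsq(A[r],a[r,2],rcond=None)[0]
        print(n,"dark",len(a),"lid top above home mm",co[2]*1e3,"tilt deg",np.degrees(co[:2]))
    if len(b)>10:
        m=b.mean(0); print(n,"spout n",len(b),m*1e3,"phi ccw of front",np.degrees(np.arctan2(-m[1],-m[0])))
E
python3 look.py scene side wrist
```

```text
tcp [0.5356 0.2785 0.1215] toolY az 88.7151327094435 w 0.6141931307005974 j7 1.0478065642275476 F [-3.7645 -4.7202  4.8531]
scene dark 158 lid top above home mm 10.836257693500801 tilt deg [-1.8243  8.0894]
scene spout n 81 [-3.3185 -9.9185 14.511 ] phi ccw of front 71.50121176665452
side dark 280 lid top above home mm 10.929103449072203 tilt deg [2.4064 0.0731]
side spout n 64 [ -7.0703 -12.6205  14.9193] phi ccw of front 60.74146782196068
wrist dark 5561 lid top above home mm 9.714702276566994 tilt deg [-2.1029  6.761 ]
wrist spout n 2005 [ -5.4563 -12.717   14.257 ] phi ccw of front 66.77812587006352
```

>>> apply_moves(
  commands=[
    [50, 0, 0, 0, 0.24],
    [50, 0, 0, 0, 0.24],
    [50, 0, 0, 0, 0.24],
    [50, 0, 0, 0, 0],
  ],
)

```text
clock: 4.28
position: [0.5367, 0.2787, 0.1219]
ee_rot: [-0.527, 3.097, -0.002]
force: [-0.9, -3.9, 6.1]
width: 0.612
gripper_force: 8.0
```

>>> apply_moves(
  commands=[
    [80, 0, 0, 0, 0],
    [80, 0, 0, 0, 0],
  ],
)

```text
clock: 4.53
position: [0.536, 0.2807, 0.1214]
ee_rot: [0.527, -3.097, -0.0]
force: [0.5, -0.0, -0.4]
width: 0.771
gripper_force: 0.0
```

```bash
python3 look.py scene side wrist
```

```text
tcp [0.536  0.2807 0.1214] toolY az 109.32086323588929 w 0.770813939359305 j7 1.3529122659319646 F [ 0.4835 -0.027  -0.4054]
scene dark 234 lid top above home mm 7.165073456105893 tilt deg [ 9.3025 -3.1038]
scene spout n 51 [-4.0372 -9.5081 14.1029] phi ccw of front 66.99364258192806
side dark 144 lid top above home mm 8.809670859172105 tilt deg [10.6379 -8.3926]
side spout n 110 [-10.3203  -7.2844  14.0866] phi ccw of front 35.21570128316896
wrist dark 4892 lid top above home mm 7.26800957883494 tilt deg [ 8.8565 -9.2051]
wrist spout n 1918 [-7.3366 -7.5546 13.6355] phi ccw of front 45.83866814321811
```

```bash
ls pics; python3 -c "
import cv2;a=cv2.imread('pics/wrist_4.63.png') if 0 else cv2.imread(sorted(__import__('glob').glob('pics/wrist_4*'))[-1]);b=cv2.imread(sorted(__import__('glob').glob('pics/side_4*'))[-1])
cv2.imwrite('pics/c1.png',cv2.vconcat([cv2.resize(a[100:300,200:440],(640,533))[:330],cv2.resize(b[150:280,220:400],(640,462))[:265]]))"
```

```text
s1.png
scene0.png
scene_3.62.png
scene_4.53.png
side0.png
side1.png
side_3.62.png
side_4.53.png
w1.png
wrist_3.62.png
wrist_4.53.png
```

View pics/c1.png

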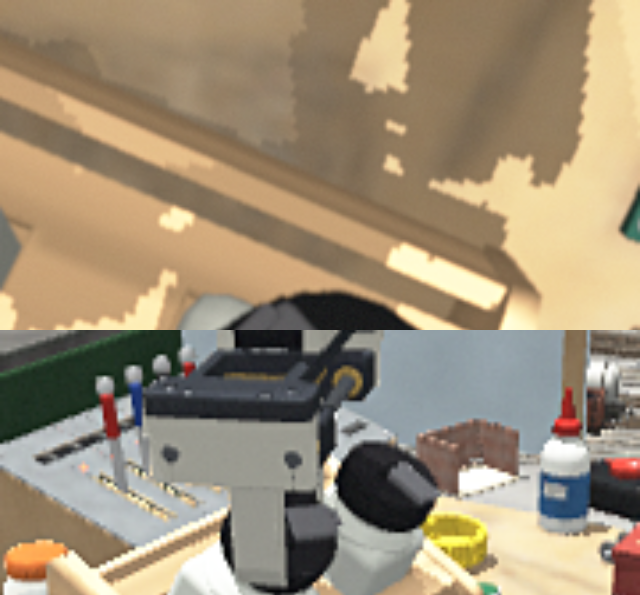

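The side crop shows the fingers hiding much of the lid, so I'll back off for a clear look and yaw back for the next stroke.

>>> apply_moves(
  commands=[
    [80, 0, 0, 0.5, 0],
    [80, 0, 0, 0.7, -0.36],
    [80, -0.6, 0, 0.7, -0.36],
    [80, -0.6, 0, 0, -0.36],
    [80, 0, 0, 0, -0.36],
    [80, 0, 0, 0, 0],
  ],
)

```text
clock: 5.42
position: [0.4638, 0.2808, 0.2358]
ee_rot: [0.595, 3.084, 0.001]
force: [0.5, -0.6, 0.0]
width: 0.802
gripper_force: 0.0
```

```bash
cat >> look.py <<'E'
    if len(b)>10:
        c=b[:,:2]-b[:,:2].mean(0); v=np.linalg.svd(c,full_matrices=False)[2][0]; v*=np.sign(v@m[:2]); print("  pca phi",np.degrees(np.arctan2(-v[1],-v[0])))
E
python3 look.py scene side wrist
python3 - <<'E'
import cv2
a=cv2.imread(sorted(__import__('glob').glob('pics/wrist_5*'))[-1])
cv2.imwrite('pics/c2.png',cv2.resize(a[120:320,180:480],(800,533)))
E
```

```text
tcp [0.4638 0.2808 0.2358] toolY az 68.17286633591652 w 0.8016574867773314 j7 0.6066042199251471 F [ 0.4644 -0.5771  0.0413]
scene dark 220 lid top above home mm 6.722382359018416 tilt deg [ 8.4517 -2.0762]
scene spout n 82 [-4.4978 -7.8132 13.0482] phi ccw of front 60.072417678598754
  pca phi 55.78467142299757
side dark 394 lid top above home mm 8.191066533184134 tilt deg [  9.4693 -11.0493]
side spout n 141 [-6.5321 -6.7975 13.707 ] phi ccw of front 46.140542425903384
  pca phi 23.144599336585898
wrist dark 1323 lid top above home mm 7.845095615546342 tilt deg [  9.5292 -11.6378]
wrist spout n 684 [-7.7121 -7.2503 13.8102] phi ccw of front 43.23204491291833
  pca phi 64.31356272469075
```

View pics/c2.png

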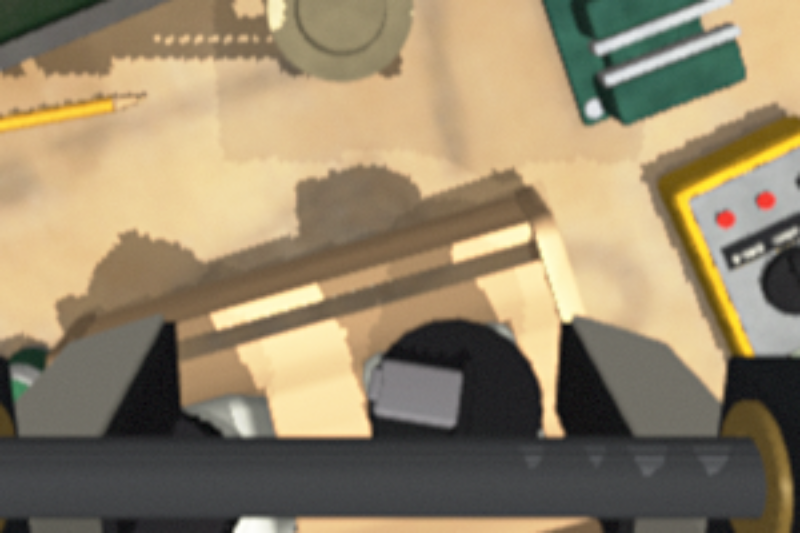

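The bar now points to about 64°, but the lid is cocked by about 15°: gripping across y makes it precess with the tool. Closing along the slope (x) lets the lid pivot about the contact line instead. I'll press it flat first, then regrip that way, after checking rear clearance.

Run:
```python
import numpy as np
np.set_printoptions(precision=3,suppress=True,linewidth=150)
W=np.r_[np.load("/tmp/w1.npz")["W"].reshape(-1,3),np.load("/tmp/side1.npz")["W"].reshape(-1,3)]
for x in np.arange(.56,.72,.02):
    r=[]
    for y in np.arange(.20,.38,.03):
        s=W[(abs(W[:,0]-x)<.01)&(abs(W[:,1]-y)<.015)&(W[:,2]<.25)]; r.append(s[:,2].max() if len(s) else -1)
    print(round(x,3),np.array(r))
```

```text
0.56 [0.143 0.083 0.154 0.155 0.109 0.08 ]
0.58 [0.115 0.095 0.119 0.12  0.113 0.09 ]
0.6 [0.093 0.103 0.104 0.104 0.105 0.094]
0.62 [0.1   0.099 0.102 0.104 0.117 0.003]
0.64 [0.1   0.099 0.1   0.1   0.119 0.002]
0.66 [-1.    -1.    -1.    -1.     0.002  0.003]
0.68 [ 0.057 -1.    -1.     0.002  0.003  0.002]
0.7 [ 0.065 -1.     0.001  0.002  0.002  0.002]
```

>>> apply_moves(
  commands=[
    [0, 0.7, -0.1, 0, -0.2],
    [0, 0.65, 0, 0, 0],
    [0, 0, 0, -0.5, 0],
    [0, 0, 0, -0.4, 0],
    [0, 0, 0, -0.2, 0],
    [0, 0, 0, 0, 0],
    [0, 0, 0, 0, 0],
  ],
)

```text
clock: 6.45
position: [0.5457, 0.2746, 0.1704]
ee_rot: [0.75, 3.05, 0.002]
force: [1.1, 0.9, 1.2]
width: 0.092
gripper_force: 0.0
```

>>> apply_moves(
  commands=[
    [0, 0, 0, -0.12, 0],
    [0, 0, 0, -0.1, 0],
    [0, 0, 0, -0.05, 0],
  ],
)

```text
clock: 6.82
position: [0.5455, 0.2745, 0.1534]
ee_rot: [0.751, 3.05, 0.001]
force: [0.6, -1.4, 9.8]
width: 0.001
gripper_force: 4.8
```

>>> apply_moves(
  commands=[
    [0, 0, 0, -0.05, 0],
    [0, 0, 0, -0.04, 0],
  ],
)

```text
clock: 7.08
position: [0.5473, 0.2736, 0.1513]
ee_rot: [0.752, 3.046, 0.003]
force: [-7.0, -8.8, 38.9]
width: -0.001
gripper_force: 19.7
```

>>> apply_moves(
  commands=[
    [0, 0, 0, 0.3, 0],
    [0, 0, 0, 0.7, 0],
    [0, -0.7, 0, 0.3, 0],
    [40, -0.5, 0, 0, 0],
    [100, 0, 0, 0, 0],
  ],
)

```text
clock: 7.7
position: [0.4712, 0.275, 0.2263]
ee_rot: [-0.747, -3.051, -0.001]
force: [-0.4, 0.6, -0.1]
width: 0.173
gripper_force: 0.0
```

```bash
python3 look.py scene side wrist
```

```text
tcp [0.4712 0.275  0.2263] toolY az 62.467108155306036 w 0.1726323126251507 j7 0.5377702492708348 F [-0.4003  0.624  -0.083 ]
scene dark 203 lid top above home mm 7.143941855853541 tilt deg [ 8.1926 -3.964 ]
scene spout n 82 [-3.4374 -5.766  12.7745] phi ccw of front 59.19856959722551
  pca phi 60.24473437593216
side dark 390 lid top above home mm 8.013287512328796 tilt deg [  8.6212 -11.3372]
side spout n 141 [-6.4277 -7.2566 13.526 ] phi ccw of front 48.46638643149628
  pca phi 21.565718144040126
wrist dark 577 lid top above home mm 7.554594752287512 tilt deg [  8.8674 -11.4073]
wrist spout n 276 [-11.23   -15.0062  14.7863] phi ccw of front 53.19021129253831
  pca phi -15.171031972571264
```

Pressing didn't level it, so the lid is cross-seated. I'll undo the second half of the stroke by gripping at the old yaw and turning back, which precesses it level.

>>> apply_moves(
  commands=[
    [80, 0.5, 0, 0, 0.34],
    [80, 0.58, 0.1, 0, 0.33],
    [80, 0, 0, -0.4, 0.33],
    [80, 0, 0, -0.5, 0.33],
    [80, 0, 0, -0.5, 0.3],
    [80, 0, 0, -0.34, 0],
    [80, 0, 0, 0, 0],
    [80, 0, 0, 0, 0],
    [50, 0, 0, 0, 0],
    [50, 0, 0, 0, 0],
    [50, 0, 0, 0, 0],
  ],
)

```text
clock: 9.22
position: [0.5381, 0.281, 0.1224]
ee_rot: [-0.52, 3.097, 0.001]
force: [-1.9, 0.2, 3.9]
width: 0.62
gripper_force: 8.0
```

>>> apply_moves(
  commands=[
    [50, 0, 0, 0, -0.24],
    [50, 0, 0, 0, -0.24],
    [50, 0, 0, 0, -0.24],
    [50, 0, 0, 0, -0.24],
    [50, 0, 0, 0, -0.24],
    [50, 0, 0, 0, -0.2],
    [50, 0, 0, 0, 0],
  ],
)

```text
clock: 10.1
position: [0.5392, 0.2844, 0.1231]
ee_rot: [0.572, 3.086, 0.01]
force: [1.4, 8.7, 3.3]
width: 0.625
gripper_force: 8.0
```

```bash
python3 look.py scene side wrist
```

```text
tcp [0.5392 0.2844 0.1231] toolY az 68.98072648949712 w 0.624754271730601 j7 0.7573981222965188 F [1.4325 8.6848 3.2605]
scene dark 82 lid top above home mm 36.32434537347002 tilt deg [61.0191 30.9661]
scene spout n 48 [-11.5392  -7.6601  10.3629] phi ccw of front 33.57765732499436
  pca phi -38.2045117359003
side dark 390 lid top above home mm 10.77074099126683 tilt deg [ -7.5316 -22.3507]
side spout n 137 [-3.7729  2.7501 17.9579] phi ccw of front -36.08816963268582
  pca phi -47.01424623373008
wrist dark 4652 lid top above home mm 11.397460179925362 tilt deg [ -9.371  -20.5735]
wrist spout n 2175 [-3.4307  2.9403 17.7978] phi ccw of front -40.59838233503006
  pca phi -113.05019457226491
```

The lid's y tilt follows the yaw (about 0.5° per degree), so a forward stroke from here should both level it and advance it. I'll do that in part and measure.

>>> apply_moves(
  commands=[
    [50, 0, 0, 0.03, 0.24],
    [50, 0, 0, 0, 0.24],
    [50, 0, 0, 0, 0.24],
    [50, 0, 0, 0, 0.24],
    [50, 0, 0, 0, 0.24],
    [50, 0, 0, 0, 0.24],
    [50, 0, 0, 0, 0],
  ],
)

```text
clock: 11.12
position: [0.5378, 0.2802, 0.123]
ee_rot: [0.549, -3.093, 0.0]
force: [0.1, 0.3, -3.9]
width: 0.621
gripper_force: 8.0
```

```bash
python3 look.py scene side wrist
python3 - <<'E'
import cv2,glob
a=cv2.imread(sorted(glob.glob('pics/wrist_1*'))[-1]);b=cv2.imread(sorted(glob.glob('pics/side_1*'))[-1]);c=cv2.imread(sorted(glob.glob('pics/scene_1*'))[-1])
b=cv2.resize(b[170:270,240:360],(400,333)); c=cv2.resize(c[150:250,225:345],(400,333)); a=cv2.resize(a[140:300,120:520],(800,320))[:260]
cv2.imwrite('pics/c3.png',cv2.vconcat([a,cv2.hconcat([b,c])]))
E
```

```text
tcp [0.5378 0.2802 0.123 ] toolY az 110.12699109267955 w 0.620726085287146 j7 1.3700508460852336 F [ 0.091   0.3268 -3.8912]
scene dark 253 lid top above home mm 9.969429034919354 tilt deg [9.7128 1.0205]
scene spout n 53 [-5.8066 -8.3751 15.9995] phi ccw of front 55.26594868123143
  pca phi 98.39396126575423
side dark 160 lid top above home mm 8.921137294361861 tilt deg [ 8.3298 -9.4787]
side spout n 107 [-6.6802 -9.9915 15.8101] phi ccw of front 56.23382353338707
  pca phi 79.0560497090164
wrist dark 5186 lid top above home mm 8.535169517396353 tilt deg [ 8.1538 -7.8866]
wrist spout n 2014 [-3.9981 -9.7952 15.4929] phi ccw of front 67.79608648632785
  pca phi 73.22733904781374
```

View pics/c3.png

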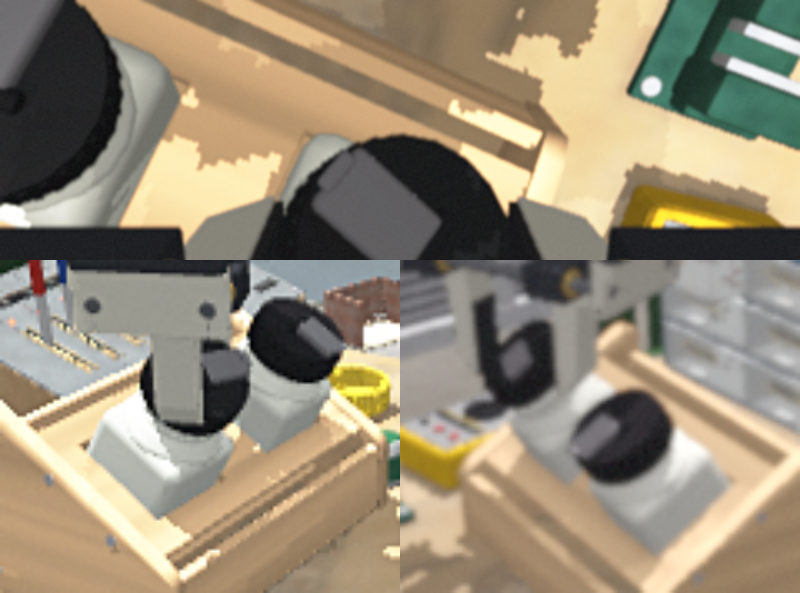

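Mid-stroke the lid is at about 70° and levelling, with the spout toward the right. I'll continue the same grip.

>>> apply_moves(
  commands=[
    [50, 0, 0, 0, 0.24],
    [50, 0, 0, 0, 0.24],
    [50, 0, 0, 0, 0.24],
    [50, 0, 0, 0, 0],
  ],
)

```text
clock: 11.78
position: [0.5378, 0.279, 0.1231]
ee_rot: [1.09, -2.945, 0.002]
force: [-0.5, -4.7, -1.1]
width: 0.613
gripper_force: 8.0
```

```bash
python3 look.py scene side wrist
```

```text
tcp [0.5378 0.279  0.1231] toolY az 130.63099820911847 w 0.6131844036361161 j7 1.6770236573644102 F [-0.5381 -4.7125 -1.0526]
scene dark 219 lid top above home mm 9.57760676366074 tilt deg [ 5.6912 -1.9106]
scene spout n 75 [-5.0824 -2.2576 15.8607] phi ccw of front 23.95046146655348
  pca phi 105.07025354267584
side dark 227 lid top above home mm 8.79889684947858 tilt deg [ 10.7582 -11.6105]
side spout n 31 [ -3.6188 -16.7876  14.8132] phi ccw of front 77.83538786811333
  pca phi 42.32718788445922
wrist dark 4788 lid top above home mm 8.476515799322122 tilt deg [ 7.0668 -4.199 ]
wrist spout n 2075 [ -0.9417 -11.9524  15.6765] phi ccw of front 85.4953288965668
  pca phi 110.32593516983128
```

>>> apply_moves(
  commands=[
    [50, 0, 0, 0, 0.24],
    [50, 0, 0, 0, 0.24],
    [50, 0, 0, 0, 0.24],
    [50, 0, 0, 0, 0],
  ],
)

```text
clock: 12.42
position: [0.5385, 0.2796, 0.1232]
ee_rot: [-1.599, 2.704, -0.001]
force: [2.1, -5.6, -2.5]
width: 0.612
gripper_force: 8.0
```

```bash
python3 look.py scene wrist
```

```text
tcp [0.5385 0.2796 0.1232] toolY az 151.1908481719357 w 0.6121091370627655 j7 1.984909183438765 F [ 2.1131 -5.5692 -2.5098]
scene dark 252 lid top above home mm 9.229205796640331 tilt deg [7.7297 5.4705]
scene spout n 83 [-3.8856 -8.9651 15.19  ] phi ccw of front 66.56732071714588
  pca phi 135.61482748862898
wrist dark 4533 lid top above home mm 8.447836049759365 tilt deg [7.2455 6.1057]
wrist spout n 1838 [  2.2193 -12.7431  13.8049] phi ccw of front 99.87953168273123
  pca phi 138.0142989564149
```

>>> apply_moves(
  commands=[
    [50, 0, 0, 0, 0.22],
    [50, 0, 0, 0, 0],
    [80, 0, 0, 0, 0],
    [80, 0, 0, 0, 0],
    [80, 0, 0, 0.6, 0],
    [60, 0, 0.1, 0.5, 0],
    [0, -0.1, 0.1, 0, 0],
    [0, 0, 0, 0, 0],
    [0, 0, 0, 0, 0],
  ],
)

```text
clock: 13.65
position: [0.5314, 0.2921, 0.1883]
ee_rot: [1.75, -2.607, 0.0]
force: [-0.1, -0.0, 0.6]
width: 0.414
gripper_force: 0.0
```

```bash
python3 look.py scene side wrist
```

```text
tcp [0.5314 0.2921 0.1883] toolY az 157.72713543008962 w 0.41438942137737494 j7 2.0757927975111787 F [-0.1235 -0.0087  0.5892]
scene dark 200 lid top above home mm 5.401710006072608 tilt deg [5.172  1.2941]
scene spout n 75 [ 3.0505 -9.0381 10.5563] phi ccw of front 108.65037061805396
  pca phi 92.54163083006641
side dark 418 lid top above home mm 5.383918046359179 tilt deg [ 4.539  -2.6603]
side spout n 93 [  3.8003 -12.0084  10.4174] phi ccw of front 107.56087127106187
  pca phi 41.92284658543419
wrist dark 3496 lid top above home mm 4.5528660222826085 tilt deg [5.2157 1.7248]
wrist spout n 899 [  3.3569 -13.1856  10.3981] phi ccw of front 104.2831812924553
  pca phi 106.80083153883449
```

It dropped in on release: top about 5 mm above home, spout at about 107°, tilt about 5°. A light press on the rear should seat it square.

>>> apply_moves(
  commands=[
    [0, 0.1, 0, 0, 0],
    [0, 0, -0.05, -0.2, 0],
    [0, 0, 0, -0.2, 0],
    [0, 0, 0, -0.1, 0],
    [0, 0, 0, -0.1, 0],
    [0, 0, 0, -0.04, 0],
  ],
)

```text
clock: 14.55
position: [0.5378, 0.2895, 0.1505]
ee_rot: [1.751, -2.608, -0.0]
force: [-0.4, 0.9, -0.0]
width: 0.007
gripper_force: 0.0
```

>>> apply_moves(
  commands=[
    [0, 0, 0, -0.05, 0],
    [0, 0, 0, 0, 0],
  ],
)

```text
clock: 14.8
position: [0.5379, 0.2895, 0.1478]
ee_rot: [1.751, -2.608, -0.0]
force: [0.2, 0.4, -0.5]
width: 0.007
gripper_force: 0.0
```

>>> apply_moves(
  commands=[
    [0, 0, 0, -0.04, 0],
    [0, 0, 0, -0.04, 0],
  ],
)

```text
clock: 15.05
position: [0.5382, 0.2899, 0.1435]
ee_rot: [-1.75, 2.607, 0.0]
force: [0.6, -0.0, 1.9]
width: 0.008
gripper_force: 0.9
```

>>> apply_moves(
  commands=[
    [0, 0, 0, -0.03, 0],
    [0, 0, 0, 0, 0],
  ],
)

```text
clock: 15.3
position: [0.5386, 0.29, 0.1425]
ee_rot: [-1.749, 2.607, 0.0]
force: [-1.6, -0.7, 8.9]
width: 0.004
gripper_force: 4.7
```

>>> apply_moves(
  commands=[
    [0, 0, 0, -0.01, 0],
    [0, 0, 0, 0, 0],
    [0, 0, 0, 0.4, 0],
    [0, 0, 0, 0.4, 0],
    [50, 0, 0, 0, 0],
  ],
)

```text
clock: 15.92
position: [0.5388, 0.29, 0.1903]
ee_rot: [-1.749, 2.606, -0.0]
force: [0.6, 0.0, -0.1]
width: 0.07
gripper_force: 0.0
```

```bash
python3 look.py scene side wrist
```

```text
tcp [0.5388 0.29   0.1903] toolY az 157.72404023556405 w 0.06997573661593053 j7 2.085823329962186 F [ 0.6481  0.0209 -0.0673]
scene dark 192 lid top above home mm 3.7873218673758764 tilt deg [11.62   -2.1644]
scene spout n 76 [ 3.1511 -8.4926  9.0539] phi ccw of front 110.35716341353174
  pca phi 80.35835047787455
side dark 412 lid top above home mm 3.8733696982721995 tilt deg [10.5871 -3.1183]
side spout n 103 [  1.9523 -11.0581   9.6091] phi ccw of front 100.0125161233857
  pca phi 49.70110997208597
wrist dark 3407 lid top above home mm 2.8639386488030603 tilt deg [10.0954 -0.7116]
wrist spout n 796 [  1.9037 -13.0796   9.9064] phi ccw of front 98.28111565467279
  pca phi 105.04963823533872
```

The front went further down but the rear lug still rides on its ridge. I'll press on the rear rim and drag it anticlockwise (+y) a little more.

>>> apply_moves(
  commands=[
    [0, 0.13, -0.15, 0, 0],
    [0, 0, 0, -0.3, 0],
    [0, 0, 0, -0.25, 0],
    [0, 0, 0, -0.07, 0],
    [0, 0, 0, -0.05, 0],
    [0, 0, 0, 0, 0],
  ],
)

```text
clock: 16.82
position: [0.5456, 0.2805, 0.1487]
ee_rot: [1.751, -2.608, -0.0]
force: [-1.7, -0.5, 0.8]
width: 0.004
gripper_force: 0.9
```

>>> apply_moves(
  commands=[
    [0, 0, 0, -0.05, 0],
    [0, 0, 0, 0, 0],
  ],
)

```text
clock: 17.08
position: [0.5467, 0.2805, 0.1475]
ee_rot: [-1.749, 2.607, -0.001]
force: [-4.0, -4.2, 14.1]
width: 0.007
gripper_force: 6.3
```

Contact at 14 N; drag +y.

>>> apply_moves(
  commands=[
    [0, 0, 0.07, 0, 0],
    [0, 0, 0.07, 0, 0],
    [0, 0, 0.07, -0.02, 0],
    [0, 0, 0.07, -0.02, 0],
    [0, 0, 0, 0, 0],
  ],
)

```text
clock: 17.7
position: [0.5453, 0.2973, 0.1442]
ee_rot: [1.751, -2.608, 0.0]
force: [-5.1, -3.4, 10.7]
width: 0.005
gripper_force: 5.4
```

```bash
python3 look.py scene side
```

```text
tcp [0.5453 0.2973 0.1442] toolY az 157.74505202028848 w 0.005155226631298696 j7 2.071494096826578 F [-5.061  -3.3624 10.7301]
scene dark 176 lid top above home mm 5.037780885018763 tilt deg [ 7.7567 -3.9406]
scene spout n 140 [ 9.7802 -1.4593 14.3318] phi ccw of front 171.5135903302912
  pca phi -118.87775589455023
side dark 313 lid top above home mm 4.744541885635454 tilt deg [ 6.4417 -5.6816]
side spout n 129 [ 2.1837 -4.3107 12.7803] phi ccw of front 116.8656340792837
  pca phi 83.70229760912946
```

>>> apply_moves(
  commands=[
    [0, 0, 0, 0.4, 0],
    [0, 0, 0, 0.5, 0],
  ],
)

```text
clock: 18.05
position: [0.5455, 0.2973, 0.1975]
ee_rot: [1.751, -2.608, -0.0]
force: [0.1, -0.5, -0.3]
width: 0.006
gripper_force: 0.0
```

```bash
python3 look.py scene side wrist
```

```text
tcp [0.5455 0.2973 0.1975] toolY az 157.7418262326428 w 0.005556067156115303 j7 2.084518437867831 F [ 0.0598 -0.4809 -0.2686]
scene dark 178 lid top above home mm 4.800842765002431 tilt deg [ 7.4253 -2.5192]
scene spout n 76 [ 3.8888 -7.3222 10.0792] phi ccw of front 117.97231642839664
  pca phi 86.18750183013216
side dark 416 lid top above home mm 4.724540970565548 tilt deg [ 6.5584 -3.9586]
side spout n 107 [  2.8049 -10.6937  10.9625] phi ccw of front 104.69738117643712
  pca phi 48.16382912418313
wrist dark 3344 lid top above home mm 3.936900330088448 tilt deg [ 6.2481 -2.0396]
wrist spout n 682 [  3.6603 -14.128   11.2153] phi ccw of front 104.524764093173
  pca phi 114.54963854302711
```

Expected in-thread height at 107° is +5 to 6.5 mm; the rear reads about +7 and the front about +2.5. So the front lug has slipped low. Pressing outside the lug circle on the rear rim should pivot the front up.

>>> apply_moves(
  commands=[
    [0, 0.1, -0.2, -0.3, 0],
    [0, 0, -0.03, -0.3, 0],
    [0, 0, 0, -0.1, 0],
    [0, 0, 0, -0.04, 0],
    [0, 0, 0, 0, 0],
  ],
)

```text
clock: 18.82
position: [0.5518, 0.2839, 0.153]
ee_rot: [-1.751, 2.608, 0.0]
force: [-0.2, 0.8, -0.6]
width: 0.011
gripper_force: 0.0
```

>>> apply_moves(
  commands=[
    [0, 0, 0, -0.04, 0],
    [0, 0, 0, 0, 0],
  ],
)

```text
clock: 19.08
position: [0.552, 0.2837, 0.1508]
ee_rot: [-1.75, 2.608, -0.0]
force: [1.2, -0.4, 1.0]
width: 0.005
gripper_force: 0.8
```

>>> apply_moves(
  commands=[
    [0, 0, 0, -0.05, 0],
    [0, 0, 0, 0, 0],
  ],
)

```text
clock: 19.32
position: [0.5534, 0.2838, 0.1495]
ee_rot: [-1.748, 2.606, -0.001]
force: [0.5, -2.0, 14.0]
width: 0.007
gripper_force: 6.7
```

>>> apply_moves(
  commands=[
    [0, 0, 0, -0.02, 0],
    [0, 0, 0, 0, 0],
  ],
)

```text
clock: 19.58
position: [0.5541, 0.2837, 0.1491]
ee_rot: [-1.746, 2.605, -0.002]
force: [-0.7, -3.0, 18.6]
width: 0.005
gripper_force: 9.1
```

```bash
python3 look.py scene side
```

```text
tcp [0.5541 0.2837 0.1491] toolY az 157.6780637863433 w 0.004822867100238988 j7 2.0976616354580444 F [-0.6879 -3.0059 18.5628]
scene dark 190 lid top above home mm 4.409249537789511 tilt deg [ 3.4321 -0.4933]
scene spout n 103 [ 8.9048 -7.5406 12.4808] phi ccw of front 139.74194148981766
  pca phi 61.22576649956341
side dark 388 lid top above home mm 4.203371454651268 tilt deg [ 2.9015 -1.8482]
side spout n 136 [ 7.3542 -5.8549 12.423 ] phi ccw of front 141.47552128572912
  pca phi 58.998045642578724
```

Pressed level now (tilt about 3°, top +4.3 mm, in the thread). While pressing, I'll drag it clockwise (at the rear rim that is −y).

>>> apply_moves(
  commands=[
    [0, 0, -0.05, -0.01, 0],
    [0, -0.01, -0.05, -0.01, 0],
    [0, -0.01, -0.05, -0.01, 0],
    [0, -0.02, -0.05, -0.02, 0],
  ],
)

```text
clock: 20.18
position: [0.5541, 0.2772, 0.1481]
ee_rot: [-1.744, 2.594, 0.003]
force: [7.2, 9.2, 21.4]
width: 0.001
gripper_force: 10.4
```

```bash
python3 look.py scene side
```

```text
tcp [0.5541 0.2772 0.1481] toolY az 157.82411688787693 w 0.0011277040843964859 j7 2.1117804398500124 F [ 7.2238  9.1796 21.3953]
scene dark 172 lid top above home mm 5.3364358504611875 tilt deg [-1.4902  0.2815]
scene spout n 97 [ 7.6464 -8.5983 12.1387] phi ccw of front 131.64671387742013
  pca phi 119.0031543875696
side dark 411 lid top above home mm 5.093585328695201 tilt deg [-2.0042 -2.2056]
side spout n 136 [ 9.8277 -5.2814 13.0401] phi ccw of front 151.746354571712
  pca phi -131.21771802193325
```

>>> apply_moves(
  commands=[
    [0, -0.01, -0.06, 0, 0],
    [0, -0.02, -0.06, 0, 0],
    [0, -0.02, -0.06, -0.01, 0],
    [0, -0.02, -0.06, -0.01, 0],
  ],
)

```text
clock: 20.78
position: [0.5462, 0.2598, 0.144]
ee_rot: [-1.749, 2.603, 0.003]
force: [-1.9, 5.2, 9.3]
width: 0.006
gripper_force: 4.5
```

>>> apply_moves(
  commands=[
    [0, 0, 0, 0.5, 0],
    [0, 0, 0, 0.5, 0],
  ],
)

```text
clock: 21.02
position: [0.5448, 0.2569, 0.2024]
ee_rot: [1.75, -2.608, -0.0]
force: [0.2, -0.1, 0.6]
width: 0.003
gripper_force: 0.0
```

```bash
python3 look.py scene side wrist
```

```text
tcp [0.5448 0.2569 0.2024] toolY az 157.73426264551185 w 0.002639449620177812 j7 2.143541580534123 F [ 0.1997 -0.0537  0.6077]
scene dark 184 lid top above home mm 3.7818735432239787 tilt deg [ 1.8683 -0.1247]
scene spout n 87 [ 0.4156 -6.3936  8.3526] phi ccw of front 93.71886265829777
  pca phi 76.45338967124339
side dark 396 lid top above home mm 3.7044228628017204 tilt deg [ 1.3634 -1.4321]
side spout n 102 [  0.2563 -11.1275   8.8912] phi ccw of front 91.31947863385297
  pca phi 39.7281520414641
wrist dark 1576 lid top above home mm 3.0865386257141414 tilt deg [ 1.7381 -0.2959]
wrist spout n 723 [  0.2195 -12.0385   8.9049] phi ccw of front 91.04474693639548
  pca phi 86.7863604949752
```

Now engaged and square: spout about 90°, top +3.7 mm, tilt under 2°. Next a proper clockwise stroke, gripping near the slope line, where the lid can pivot in the pads.

>>> apply_moves(
  commands=[
    [80, -0.1, 0.3, 0, 0.25],
    [80, 0, 0.09, 0, 0.24],
    [80, 0, 0, 0, 0],
    [80, 0, 0, 0, 0],
    [80, 0, 0, -0.2, 0],
    [80, 0, 0, -0.5, 0],
    [80, 0, 0, -0.4, 0],
    [80, 0, 0, -0.24, 0],
    [80, 0, 0, 0, 0],
    [50, 0, 0, 0, 0],
    [50, 0, 0, 0, 0],
    [50, 0, 0, 0, 0],
  ],
  newtons=7,
)

```text
clock: 22.68
position: [0.5419, 0.2804, 0.123]
ee_rot: [-2.052, 2.373, -0.004]
force: [7.5, -2.1, 5.7]
width: 0.537
gripper_force: 8.3
```

The front pad sat too high (opening 49 mm), so I'll open, turn to a diagonal line and lower slightly.

>>> apply_moves(
  commands=[
    [85, 0, 0, 0.05, 0],
    [85, 0, 0, 0, 0],
    [85, -0.03, 0, 0, -0.37],
    [85, 0, 0, 0, -0.37],
    [85, 0, 0, -0.05, -0.37],
    [85, 0, 0, -0.04, -0.2],
    [85, 0, 0, 0, 0],
    [50, 0, 0, 0, 0],
    [50, 0, 0, 0, 0],
    [50, 0, 0, 0, 0],
  ],
  newtons=7,
)

```text
clock: 23.92
position: [0.5383, 0.2794, 0.1193]
ee_rot: [-1.182, 2.91, -0.002]
force: [2.5, -2.2, -0.4]
width: 0.622
gripper_force: 6.8
```

```bash
python3 look.py scene side wrist
```

```text
tcp [0.5383 0.2794 0.1193] toolY az 134.21470717841626 w 0.6223778991308709 j7 1.7340310781153794 F [ 2.5034 -2.1548 -0.365 ]
scene dark 242 lid top above home mm 4.558442004851956 tilt deg [2.5465 1.9677]
scene spout n 84 [-3.51   -2.4591 10.7134] phi ccw of front 35.01542765563968
  pca phi 100.68030201422306
side dark 191 lid top above home mm 3.5894632931165664 tilt deg [ 3.9146 -2.9867]
side spout n 17 [  2.4355 -13.1587   8.1277] phi ccw of front 100.48580065478421
  pca phi 39.696993879874064
wrist dark 4925 lid top above home mm 3.1667351718190746 tilt deg [ 3.8647 -0.4765]
wrist spout n 2044 [ -2.1784 -11.6379   9.786 ] phi ccw of front 79.39793532880977
  pca phi 109.10078493392717
```

>>> apply_moves(
  commands=[
    [50, 0, 0, -0.01, -0.24],
    [50, 0, 0, -0.01, -0.24],
    [50, 0, 0, -0.01, -0.24],
    [50, 0, 0, 0, 0],
  ],
)

```text
clock: 24.58
position: [0.5383, 0.2805, 0.1178]
ee_rot: [-0.643, 3.073, 0.0]
force: [4.2, -1.8, 1.7]
width: 0.624
gripper_force: 7.0
```

```bash
python3 look.py wrist side
```

```text
tcp [0.5383 0.2805 0.1178] toolY az 113.64919105637159 w 0.624060276464952 j7 1.4269867894428856 F [ 4.2282 -1.8204  1.6549]
wrist dark 5094 lid top above home mm 2.4115107311669113 tilt deg [ 6.7049 -4.484 ]
wrist spout n 2012 [-5.2532 -9.5656  9.0271] phi ccw of front 61.22520447923653
  pca phi 77.63777608540417
side dark 124 lid top above home mm 2.717700745954777 tilt deg [ 7.0508 -7.0346]
side spout n 93 [ -7.7522 -11.4468   9.018 ] phi ccw of front 55.89293168558797
  pca phi 74.91621673221916
```

>>> apply_moves(
  commands=[
    [85, 0, 0, 0, 0],
    [85, 0, 0, 0, 0],
    [60, 0, 0, 0.5, 0],
    [0, 0, 0, 0.4, 0],
  ],
)

```text
clock: 25.18
position: [0.5365, 0.2808, 0.1717]
ee_rot: [0.645, -3.073, -0.0]
force: [0.6, 1.0, -0.4]
width: 0.673
gripper_force: 0.0
```

```bash
python3 look.py wrist side scene
```

```text
tcp [0.5365 0.2808 0.1717] toolY az 113.70987361508531 w 0.6730754029746974 j7 1.427102874698213 F [ 0.6398  0.9794 -0.3845]
wrist dark 4340 lid top above home mm 2.1946394686476967 tilt deg [ 6.7995 -6.0832]
wrist spout n 1058 [-4.7565 -9.6754  8.7337] phi ccw of front 63.82073463156274
  pca phi 69.83153787220844
side dark 388 lid top above home mm 2.9909763136081478 tilt deg [ 6.8905 -7.347 ]
side spout n 117 [-4.4616 -9.3028  8.6027] phi ccw of front 64.37781878840494
  pca phi 32.93983351530693
scene dark 200 lid top above home mm 2.5779821058795216 tilt deg [ 7.4064 -4.967 ]
scene spout n 70 [-1.327  -8.2575  8.5017] phi ccw of front 80.8706896762024
  pca phi 53.219882659128494
```

The spout is at about 65° but tilted again, rear-right high. As before, I'll press on the rear-right rim and drag clockwise.

>>> apply_moves(
  commands=[
    [0, 0.09, -0.3, 0, 0],
    [0, 0, 0, 0, 0],
    [0, 0, 0, 0, 0],
    [0, 0, 0, -0.2, 0],
    [0, 0, 0, -0.1, 0],
    [0, 0, 0, -0.05, 0],
    [0, 0, 0, 0, 0],
  ],
)

```text
clock: 26.2
position: [0.5425, 0.2625, 0.1499]
ee_rot: [0.643, -3.075, 0.0]
force: [0.8, 0.3, -0.7]
width: 0.006
gripper_force: 0.0
```

>>> apply_moves(
  commands=[
    [0, 0, 0, -0.05, 0],
    [0, 0, 0, -0.03, 0],
  ],
)

```text
clock: 26.45
position: [0.5436, 0.2624, 0.1464]
ee_rot: [-0.642, 3.073, 0.0]
force: [0.3, -2.3, 9.8]
width: 0.003
gripper_force: 4.5
```

>>> apply_moves(
  commands=[
    [0, 0, 0, -0.05, 0],
    [0, 0, 0, -0.02, 0],
    [0, 0, 0, 0, 0],
  ],
)

```text
clock: 26.82
position: [0.5456, 0.2616, 0.1445]
ee_rot: [-0.639, 3.07, -0.0]
force: [-0.5, -5.9, 21.4]
width: 0.003
gripper_force: 9.9
```

```bash
python3 look.py side scene
```

```text
tcp [0.5456 0.2616 0.1445] toolY az 113.50578089884795 w 0.002896045058642405 j7 1.4578745136089617 F [-0.5469 -5.935  21.3555]
side dark 359 lid top above home mm 2.1239782350976104 tilt deg [ 1.7812 -1.637 ]
side spout n 179 [ 4.7512 -9.176  12.1553] phi ccw of front 117.37425164391728
  pca phi -157.75909891793978
scene dark 126 lid top above home mm 2.14913903410419 tilt deg [ 1.5964 -2.3855]
scene spout n 102 [  0.7695 -12.0515  10.732 ] phi ccw of front 93.6532296021969
  pca phi 108.88391393786759
```

>>> apply_moves(
  commands=[
    [0, -0.03, -0.05, -0.01, 0],
    [0, -0.04, -0.04, -0.02, 0],
    [0, -0.05, -0.03, -0.03, 0],
    [0, -0.05, -0.02, -0.03, 0],
  ],
)

```text
clock: 27.42
position: [0.5346, 0.2537, 0.1374]
ee_rot: [-0.64, 3.071, 0.0]
force: [2.3, -1.7, 6.4]
width: -0.002
gripper_force: 4.5
```

>>> apply_moves(
  commands=[
    [0, -0.06, -0.01, -0.03, 0],
    [0, -0.06, 0, -0.03, 0],
    [0, 0, 0, 0, 0],
  ],
)

```text
clock: 27.8
position: [0.5249, 0.2527, 0.132]
ee_rot: [0.642, -3.074, 0.001]
force: [0.5, -4.9, 1.5]
width: 0.006
gripper_force: 3.2
```

```bash
python3 look.py side scene
```

```text
tcp [0.5249 0.2527 0.132 ] toolY az 113.59826662536965 w 0.005764034084827619 j7 1.4544554944209513 F [ 0.4546 -4.9058  1.5467]
side dark 320 lid top above home mm 0.6824717048030217 tilt deg [ 2.386  -0.4726]
side spout n 184 [-8.2868 -8.1421 10.0283] phi ccw of front 44.49563852991162
  pca phi -1.5362284028922921
scene spout n 39 [-18.4461  -2.8878   4.4769] phi ccw of front 8.897719484169041
  pca phi 83.75836286956353
```

>>> apply_moves(
  commands=[
    [0, 0, -0.05, 0.3, 0],
    [0, 0, 0, 0.6, 0],
  ],
)

```text
clock: 28.15
position: [0.5243, 0.2507, 0.1866]
ee_rot: [0.643, -3.072, -0.0]
force: [0.6, 0.7, -0.4]
width: 0.006
gripper_force: 0.0
```

```bash
python3 look.py side scene wrist
python3 - <<'E'
import cv2,glob
g=lambda n:cv2.imread(max(glob.glob(f'pics/{n}_2*'),key=lambda s:float(s.split('_')[-1][:-4])))
a,b,c=g('wrist'),g('side'),g('scene')
b=cv2.resize(b[170:270,240:360],(400,333)); c=cv2.resize(c[150:250,225:345],(400,333)); a=cv2.resize(a[170:300,120:520],(800,260))
cv2.imwrite('pics/c4.png',cv2.vconcat([a,cv2.hconcat([b,c])]))
E
```

```text
tcp [0.5243 0.2507 0.1866] toolY az 113.65415401224975 w 0.005529343212876816 j7 1.4590861327990992 F [ 0.6255  0.6668 -0.411 ]
side dark 338 lid top above home mm -0.04684565320138695 tilt deg [-0.1738 -0.599 ]
side spout n 108 [-10.4514  -3.7572   5.2018] phi ccw of front 19.773127714212183
  pca phi 4.081756356291072
scene dark 183 lid top above home mm -0.09213373635842394 tilt deg [ 0.2592 -0.6367]
scene spout n 104 [-8.7474 -1.8095  4.4161] phi ccw of front 11.687711895189492
  pca phi 58.66904841146265
wrist dark 1314 lid top above home mm -0.598203279015025 tilt deg [ 0.3324 -0.3091]
wrist spout n 929 [-11.2332  -4.4967   5.2831] phi ccw of front 21.816379626553967
  pca phi 23.15126114740547
```

View pics/c4.png

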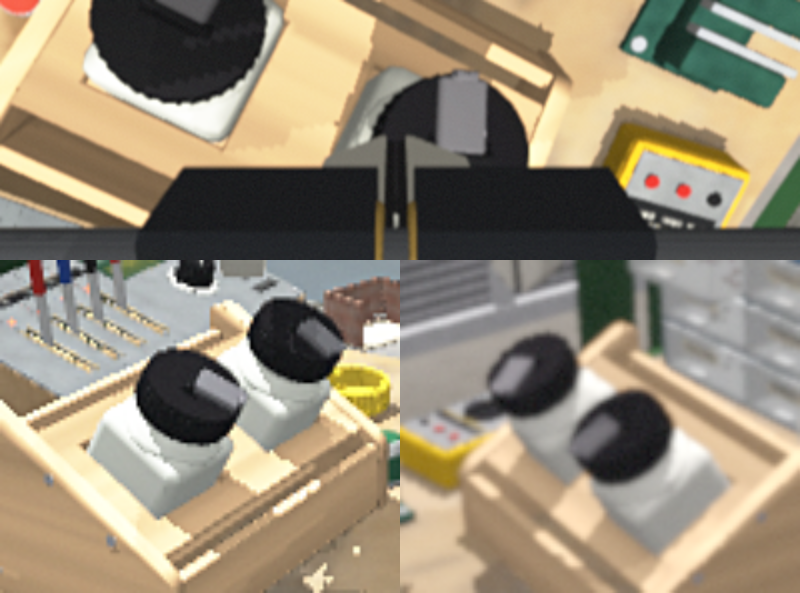

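The lid is square and down; the spout is about 22° short. A final nudge: set the closed fingers low on the bar's right side near the front and push +y.

>>> apply_moves(
  commands=[
    [0, -0.19, -0.12, 0, 0],
    [0, 0, 0, -0.5, 0],
    [0, 0, 0, -0.4, 0],
    [0, 0, 0, -0.09, 0],
    [0, 0, 0, 0, 0],
  ],
)

```text
clock: 28.92
position: [0.5134, 0.243, 0.1268]
ee_rot: [0.643, -3.074, 0.0]
force: [1.0, -0.5, 0.4]
width: 0.007
gripper_force: 0.0
```

>>> apply_moves(
  commands=[
    [0, 0, 0.08, 0, 0],
    [0, 0, 0.08, 0, 0],
    [0, 0, 0.06, 0, 0],
    [0, 0, 0, 0, 0],
  ],
)

```text
clock: 29.42
position: [0.5139, 0.257, 0.1271]
ee_rot: [-0.644, 3.075, 0.0]
force: [0.2, -0.3, -0.3]
width: 0.004
gripper_force: 0.0
```

```bash
python3 look.py side scene wrist
```

```text
tcp [0.5139 0.257  0.1271] toolY az 113.64858287734926 w 0.004266155458354594 j7 1.438519402582259 F [ 0.2034 -0.2857 -0.2958]
side dark 325 lid top above home mm 0.02906739486627215 tilt deg [-0.2286 -0.7515]
side spout n 160 [-12.1464  -5.2275   8.8247] phi ccw of front 23.28576641413837
  pca phi 5.876015510693791
scene dark 52 lid top above home mm -2.9549048347075035 tilt deg [ 6.5912 -5.0854]
wrist dark 208 lid top above home mm 1.0269853077375057 tilt deg [-18.1732 -26.0583]
```

>>> apply_moves(
  commands=[
    [0, 0, 0.06, 0, 0],
    [0, 0, 0.06, 0, 0],
    [0, 0, 0, 0, 0],
  ],
)

```text
clock: 29.95
position: [0.5131, 0.2617, 0.1264]
ee_rot: [0.641, -3.073, 0.004]
force: [-2.3, -6.8, 1.6]
width: 0.006
gripper_force: 3.7
```

>>> apply_moves(
  commands=[
    [0, 0, 0.05, 0, 0],
    [0, 0, 0.03, 0, 0],
    [0, 0, 0, 0, 0],
  ],
)

```text
clock: 30.32
position: [0.5127, 0.2633, 0.1258]
ee_rot: [0.637, -3.071, 0.01]
force: [-4.0, -14.7, 4.4]
width: 0.007
gripper_force: 7.3
```

>>> apply_moves(
  commands=[
    [0, 0, 0.05, 0, 0],
    [0, 0, 0.03, 0, 0],
    [0, 0, 0, 0, 0],
  ],
)

```text
clock: 30.7
position: [0.5122, 0.2657, 0.1252]
ee_rot: [0.634, -3.069, 0.014]
force: [-4.2, -19.6, 3.5]
width: 0.002
gripper_force: 9.3
```

```bash
python3 look.py side scene
```

```text
tcp [0.5122 0.2657 0.1252] toolY az 113.34867139080491 w 0.0016310146624358677 j7 1.4130791809375736 F [ -4.1889 -19.5827   3.4753]
side dark 311 lid top above home mm 0.06175541352529218 tilt deg [ 0.8344 -1.1875]
side spout n 162 [-13.8175   0.8038   9.2403] phi ccw of front -3.329195644221263
  pca phi 2.0815159551934874
scene dark 116 lid top above home mm -1.4431825793657544 tilt deg [ 5.7831 -4.9495]
```

>>> apply_moves(
  commands=[
    [0, 0, -0.25, 0, 0],
    [0, 0, -0.15, 0.3, 0],
    [0, -0.2, 0, 0.7, 0],
    [0, -0.3, 0, 0.3, 0],
  ],
)

```text
clock: 31.3
position: [0.4853, 0.2502, 0.2087]
ee_rot: [-0.641, 3.07, 0.004]
force: [0.3, 0.3, 0.8]
width: 0.0
gripper_force: 0.0
```

```bash
python3 look.py side scene wrist
python3 - <<'E'
import cv2,glob
g=lambda n:cv2.imread(max(glob.glob(f'pics/{n}_3*'),key=lambda s:float(s.split('_')[-1][:-4])))
a,b,c=g('wrist'),g('side'),g('scene')
b=cv2.resize(b[170:270,240:360],(400,333)); c=cv2.resize(c[150:250,225:345],(400,333)); a=cv2.resize(a[170:300,120:520],(800,260))
cv2.imwrite('pics/c5.png',cv2.vconcat([a,cv2.hconcat([b,c])]))
E
```

```text
tcp [0.4853 0.2502 0.2087] toolY az 113.58698079558238 w 0.00034938988876573226 j7 1.4167675723580535 F [0.284  0.3176 0.7837]
side dark 326 lid top above home mm -0.021884378118832735 tilt deg [ 0.8896 -0.3392]
side spout n 115 [-10.595    1.3389   5.2322] phi ccw of front -7.202575443234468
  pca phi -20.98027002706171
scene dark 198 lid top above home mm -0.0041473321869422335 tilt deg [ 1.4321 -1.174 ]
scene spout n 96 [-9.7892  1.1923  4.8456] phi ccw of front -6.944279022175501
  pca phi 61.03801627838612
```

View pics/c5.png

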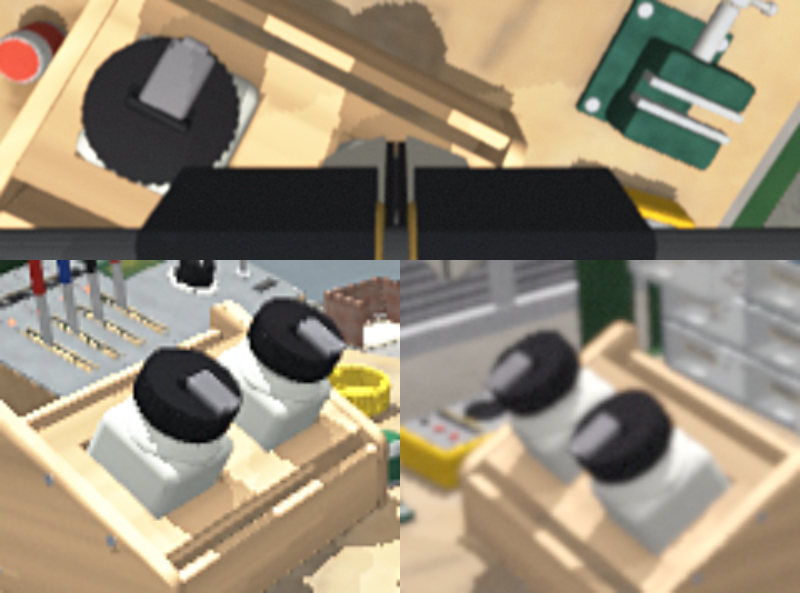

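The lid's spout now runs parallel to its neighbour's (about 5–7° past straight by measurement, with 19° allowed). It is down and tilted about 1°, and the gripper is clear. Handing in.

```bash
python3 -c "
from cell import arm; print(arm.sign_off())"
```

```text
the job is handed in; nothing more can be done
None
```

The loose lid was turned back until it dropped into the thread, then screwed fully down, and I handed the job in at about 31 s; the judge's result isn't shown. In the last images it is at home height and tilted about 1–2°. Its spout is within about 7° of straight down the slope, the gripper is clear and the tinlets were never approached.

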